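# Roll a seatpost tube into the vee and clamp it

### The job

On the bench stands a blue loading fixture with a white vee between two blue decks, one tube parked on each deck. Roll the silver seatpost tube along its deck into the vee without lifting it off the fixture, and let go so that it settles and centres itself; only then tip the red-handled hold-down clamp over so that it drops onto the silver tube and holds it ready for deburring. Leave the black tube where it is parked.

Things in the scene. Friction and masses are not known exactly. Their poses are not given: they have to be found in the camera images.
- fixture: Fixed fixture, base 230 x 170 mm, origin under its centre on the table; z up, y along the white vee, x across; alike on +x and -x. From the vee's mouth (x +-19, z 45 mm) each blue deck rises at 6 deg to a crest (x +-50, z 48), then falls outward at 3 deg to its end (x +-100, z 46): a tube pushed inward over the crest rolls into the vee by itself. Vee and decks: y -75 to 75.
- vee (a point): Where the middle of the silver tube's axis lies when seated in the white 90 degree vee: x = 0, y = 0, z = 49 mm in the fixture's frame, same axes as the fixture.
- silver_tube: Loose bare aluminium tube, three thin black rings, 32 mm diameter, 160 long, 0.15 to 0.31 kg. Origin mid-axis, y along the tube. Parked on either deck: axis at x +-75, z 63 mm of fixture, y within 10, against two outer posts (12 mm square, x +-91 to +-103, y +-68, top z 68). Fingers fit in the 124 mm gap between the posts, behind it; beyond x +-115 is free. About 1 N rolls it.
- black_tube: Loose black tube, three thin white rings, same size as the silver one and parked likewise on the other deck. To be left alone. Origin mid-axis, y along the tube.
- clamp_hinge (a point): Centre of the clamp's hinge, between two dark steel cheeks (top z 98 mm) at the fixture's +y end: at x = 0, y = 120, z = 85 mm of the fixture, hinge axis along x. Arm from here: steel bar 24 mm wide (along x), 12 thick, rubber pad 90 mm out, then a round red handle 20 mm in diameter from 100 to 145 mm out.
- clamp (a joint): Clamp angle, rad. 0: arm level towards the fixture's -y, pad resting on a tube seated in the vee; pi/2: upright; starts at 1.62 to 1.88, leaning back to the fixture's +y (stop at 2.0). The 0.5 kg arm on its stiff hinge stays where left between about 1.25 and 1.9; pushed by the handle (1 to 4 N) below about 1.15 it drops by itself in 2 to 3 s onto the tube and stays.
Not all that is in view belongs to the job. Of the things like the silver_tube, leave any that is purple; of the rest the smaller one is meant.

How it is judged:
By the outcome, as a careful person would: the job done as asked, in the order asked, and still so for the second after the job is handed in, with the robot touching nothing.
It also fails if it takes over 42 s, if anything falls off the work surface, if the arm or the gripper's body presses on something with over 40 N, if the wrist force passes 120 N, or if a joint passes its speed limit or range.

### The arm

A 6-joint arm with a two-finger parallel gripper is mounted at the origin on the work surface. World frame = base frame: x ahead of the robot, y to its left, z up, the work surface at z = 0. Lengths are in m, angles in degrees, forces in N, time in s.
With the tool pointing down it reaches from about 0.25 to 0.8 m from the base axis. Payload 8.5 kg.
Tool frame: the origin (TCP) lies midway between the tips of the shut fingers; the grasp point (between the pads) lies 19 mm behind it; z points along the fingers, y is the line along which they close (so a half turn about z gives the same grasp; the last joint's range is limited). The gripper opens to 85 mm and grips with 20 to 120 N. Pads are 22 mm wide; open, the fingers measure 114 mm over their backs; the gripper's body (76 mm by 85 mm) begins 54 mm behind the grasp point. The pads swing forward as they close: fully open they stand 13 mm farther back than shut.
Start: joints at [-74.714, 13.648, -0.773, 75.585, 0, 90], TCP at [0.138, -0.506, 0.231] pointing down, gripper open.
Joint ranges: [-152.45, 152.45], [-59.26, 108.67], [-65.41, 83.53], [-104.44, 129.93], [-82.83, 76.93], [-180, 180]. Speed limits (degrees/s): [127.2, 127.2, 159.86, 180, 180, 180].

### API

Orientations are given as [roll, pitch, yaw] about the fixed x, y, z axes, in that order (R = Rz(yaw) Ry(pitch) Rx(roll)).
In Python, from cell import manip gives the robot as it stands.
- The arm moves only by the tool move_arm, never from a script. Its argument "deltas" is a list of rows, each an object of numbers: "tx", "ty", "tz": the shift along the world's x, y, z normalised to -1 to 1, where 1 is 0.05 m; "ax", "ay", "az": the turn, a rotation vector about the world's x, y, z normalised to -1 to 1, where 1 is 120 degrees; "jaw": the opening, from 0 (shut) to 1 (fully open). In form: [{"tx": .., "ty": .., "tz": .., "ax": .., "ay": .., "az": .., "jaw": ..}, ...]. A call has 1 to 20 rows; each row shifts and turns the commanded pose from where the row before left it; what a row does not reach is not made up. A row lasts 1/10 s, in which the tool goes at most 50 mm and 8.59 degrees, less where a joint would pass 70% of its speed; a pose out of reach is approached as far as the arm can. A call with a number of a shift or a turn outside -1 to 1 is refused whole. A call with a gripper value outside its range is refused whole. The fingers move at their own pace and stop on an object; the grip force is fixed at half the most. Time passes only in rows, so rows that do not move let the fingers close. It gives the time, the measured TCP pose, the force, the opening and the grip force at its end, in the units of the state.
- manip.get_obs(): the state, without advancing time (a new reading comes with each control period).
- manip.read_camera(name): name is "scene" or "top" or "wrist"; returns a dict with "frame" (384x512x3 uint8, red, green, blue), "fx", "fy", "cx", "cy" (pixels), "R" (3x3) and "t" (3): a world point X has camera coordinates R X + t. Camera axes: x right, y down, z forward; pixel columns grow to the right and rows downward; lengths in m; the calibration is good to about 2 mm. The wrist camera is an equidistant fisheye: a pixel r from the principal point sees the ray r / f radians off the axis. A picture is of the moment at which its call begins. There is no depth.
- manip.job_done(): hands the job in; it is judged then, once.
Trained networks look in a picture, given as the dict that the camera call returned (one of the last four; its "shot" number tells which), for a name from the list of things; names that differ only in an ending like _2 or _b are one class to them, and where a whole thing is asked for, a point or a joint stands for the part that bears it (a point fixed in the world has none). Each returns a list of dicts, best first, with "score" (0 to 1); they miss things now and then, are a little off and sometimes report something else, mostly with a low value. They report only what shows in the picture. A call takes as long as a camera call. They do not tell look-alikes from the thing itself.
- manip.search_frame(picture, target): "point" ([x, y, z] in m, in world coordinates, good to about 4 mm: the middle of the surface that is visible of it).
- manip.regions_of(picture, target): "pixels" (384x512 bool, what is visible of it).
The state is a dict: "clock": time; "joints": joint angles; "qd": joint speeds; "joint_efforts": joint torques, N m; "tcp_pos": TCP position; "tool_rot": TCP orientation; "contact_force": force on the tool from outside, world axes, zero at the start; "ft_torque": the same for the moment, N m; "opening": finger opening in m; "grasp_force": force on a finger pad.
Only numpy, scipy, OpenCV 4.12 (cv2) and the standard library are available. Lean on these libraries where they do the work, as an engineer would, in place of code of your own. Each camera call takes 0.05 s, during which the arm holds its last target. There are 200 camera calls.

## Working session

There is one attempt and no reset: what is moved stays moved. The work goes in short steps, Python scripts to look and compute and a tool call to move; the robot and the scene stay as the last step left them, time stands still between calls to the robot, and variables do not carry over. Pictures are saved under pics/ and viewed, at most 10 in all, crops included, and the job is handed in when it is done.

Besides the shell and the picture viewer there is one more tool, called by a JSON object that holds its "name" and its "arguments". move_arm: Moves the arm, as the interface text tells. Scaled input: -1 to 1 covers 0.05 m each way for a shift and 120 degrees each way for a turn. Its arguments: {"type":"object","properties":{"deltas":{"type":"array"}},"required":["deltas"]}

```bash
mkdir -p pics; cat > h.py <<'E'
import numpy as np, cv2
from cell import manip
def snap(n,f):
    p=manip.read_camera(n); cv2.imwrite('pics/'+f,p['frame'][:,:,::-1]); return p
def proj(p,X):
    c=np.asarray(X)@p['R'].T+p['t']; return np.c_[p['fx']*c[:,0]/c[:,2]+p['cx'],p['fy']*c[:,1]/c[:,2]+p['cy']]
def onz(p,uv,z):
    d=p['R'].T@np.array([(uv[0]-p['cx'])/p['fx'],(uv[1]-p['cy'])/p['fy'],1]); o=-p['R'].T@p['t']
    return o+d*(z-o[2])/d[2]
E
python3 - <<'E'
from h import *
ims=[]
for n in('top','scene'):
    p=snap(n,n+'0.png'); ims.append(p['frame'])
    print(n,p['fx'],p['cx'],p['cy'],(-p['R'].T@p['t']).round(3))
    for t in('fixture','silver_tube','black_tube','clamp_hinge','clamp'):
        a=manip.search_frame(p,t); b=manip.regions_of(p,t)
        print(t,[(np.round(d['point'],3).tolist(),round(d['score'],2)) for d in a],
          [(np.argwhere(d['pixels']).mean(0)[::-1].round().tolist(),int(d['pixels'].sum()),round(d['score'],2)) for d in b])
E
```

```text
top 403.95284030653556 262.2830956039476 189.2485577458142 [ 0.321 -0.006  0.865]
fixture [([0.566, -0.061, 0.048], 0.8)] [([276.0, 164.0], 6806, 0.62)]
silver_tube [([0.306, -0.211, 0.028], 0.87), ([0.626, -0.117, 0.079], 0.79), ([0.395, 0.171, 0.042], 0.79)] [([362.0, 273.0], 1343, 0.9), ([174.0, 252.0], 2463, 0.85), ([301.0, 124.0], 1135, 0.6)]
black_tube [([0.487, -0.065, 0.081], 0.66)] [([285.0, 192.0], 1210, 0.9)]
clamp_hinge [([0.564, -0.062, 0.046], 0.74)] [([276.0, 164.0], 7186, 0.64), ([285.0, 192.0], 1267, 0.34)]
clamp [([0.592, 0.038, 0.182], 0.65)] [([221.0, 129.0], 628, 0.83)]
scene 395.39055401521847 252.7035429669496 196.94234679525036 [0.994 0.205 0.495]
fixture [([0.604, -0.04, 0.044], 0.82)] [([215.0, 240.0], 11248, 0.63)]
silver_tube [([0.318, -0.197, 0.024], 0.95), ([0.636, -0.106, 0.074], 0.85), ([0.44, 0.177, 0.039], 0.59)] [([212.0, 152.0], 803, 0.91), ([166.0, 235.0], 1835, 0.65), ([371.0, 219.0], 2268, 0.59)]
black_tube [([0.492, -0.077, 0.076], 0.84)] [([226.0, 189.0], 1053, 0.83)]
clamp_hinge [([0.606, -0.044, 0.042], 0.97)] [([215.0, 240.0], 11125, 0.59)]
clamp [([0.607, 0.044, 0.179], 0.56)] [([263.0, 194.0], 1279, 0.88)]
```

View pics/top0.png

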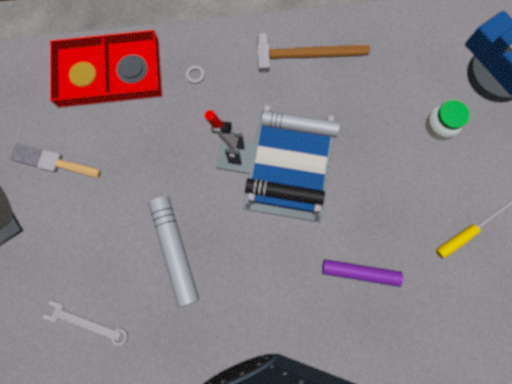

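View pics/scene0.png

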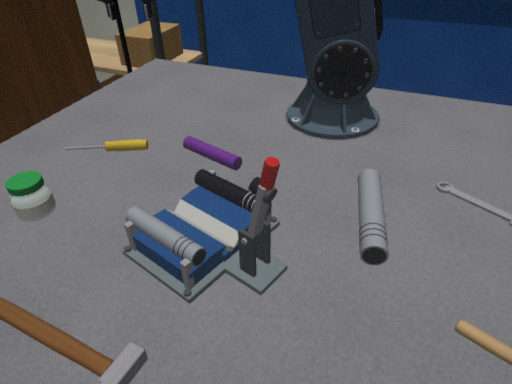

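The top view shows the silver tube at (301,124) on the far deck, the black tube at (285,192) on the near deck, and the clamp handle at (213,119). The bigger silver tube at (174,252) and the purple one at (362,273) are decoys. Next I'll fit the fixture pose.

```bash
cat > fit.py <<'E'
from h import *
from scipy.optimize import least_squares
def T(q,X): 
    c,s=np.cos(q[2]),np.sin(q[2]); return np.asarray(X)@np.array([[c,s,0],[-s,c,0],[0,0,1]])+[q[0],q[1],0]
E
python3 - <<'E'
from fit import *
P={n:manip.read_camera(n) for n in('top','scene')}
def big(m,near):
    k,l,s,c=cv2.connectedComponentsWithStats(m.astype(np.uint8),connectivity=4)
    i=min((i for i in range(1,k) if s[i,4]>60),key=lambda i:np.hypot(*(c[i]-near))); return l==i,c[i]
def rect(m):
    return cv2.boxPoints(cv2.minAreaRect(np.argwhere(m)[:,::-1].astype(np.float32)))
p=P['top']; hsv=cv2.cvtColor(p['frame'],cv2.COLOR_RGB2HSV).astype(int)
m,c=big((hsv[...,2]>185)&(hsv[...,1]<60),(291,160)); W=rect(m); print('white',W.round(1),m.sum())
L=np.array([[x,y,.045] for x in(-.019,.019) for y in(-.075,.075)])
def match(q,W):
    a=proj(p,T(q,L)); return np.array([a[i]-W[np.argmin(np.hypot(*(W-a[i]).T))] for i in range(4)]).ravel()
q=least_squares(match,[.56,-.07,-.12],args=(W,)).x
print('fix',q,np.abs(match(q,W)).max())
for n,p2 in P.items():
    h=cv2.cvtColor(p2['frame'],cv2.COLOR_RGB2HSV).astype(int)
    red=((h[...,0]<6)|(h[...,0]>174))&(h[...,1]>150)&(h[...,2]>80)
    k,c=big(red,(213,119) if n=='top' else (268,178)); print(n,'red',c,k.sum())
    P[n]['red']=c
def fr(v): # tip dirs: handle mid .1225 out
    X=T(q,[[0,.12-.1225*np.cos(v[0]),.085+.1225*np.sin(v[0])]])
    return np.r_[(proj(P['top'],X)-P['top']['red'])[0],(proj(P['scene'],X)-P['scene']['red'])[0]]
a=least_squares(fr,[1.7]); print('clamp',a.x,fr(a.x))
for n in P:
    r=manip.regions_of(P[n],'silver_tube')
    b=min(r,key=lambda d:np.hypot(*(np.argwhere(d['pixels']).mean(0)[::-1]-proj(P[n],T(q,[[.075,0,.063]]))[0])))
    print(n,'silver rect',rect(b['pixels']).round().tolist(),'pred axis ends',proj(P[n],T(q,[[.075,-.08,.063],[.075,.08,.063]])).round().tolist())
    f=P[n]['frame'].copy()
    for x in T(q,[[sx*.115,sy*.085,.0] for sx in(-1,1) for sy in(-1,1)]),T(q,[[sx*.097,sy*.068,.068] for sx in(-1,1) for sy in(-1,1)]),T(q,L),T(q,[[.075,-.08,.063],[.075,.08,.063],[0,.12,.085]]):
        for u in proj(P[n],x): cv2.circle(f,tuple(int(round(k)) for k in u),1,(255,255,0),-1)
    P[n]['f']=cv2.resize(f[70:300,150:350] if n=='top' else f[130:330,100:300],(400,460))
cv2.imwrite('pics/fit.png',np.hstack([P['top']['f'],P['scene']['f']])[:,:,::-1])
print('vee w',T(q,[[0,0,.049],[.075,0,.063],[0,.12,.085]]).round(4))
E
```

```text
white [[255.7 160.9]
 [258.2 146. ]
 [326.4 157.4]
 [323.9 172.3]] 1048
fix [ 0.55871784 -0.09109228 -0.28749507] 1.2680917131020237
top red [212.97740113 118.75141243] 177
scene red [268.66106443 171.50980392] 357
clamp [1.78527555] [ 1.12655347  0.06103421 -0.75129685  2.64576575]
top silver rect [[260.0, 126.0], [263.0, 110.0], [340.0, 122.0], [337.0, 138.0]] pred axis ends [[335.0, 129.0], [260.0, 117.0]]
scene silver rect [[121.0, 219.0], [133.0, 201.0], [209.0, 250.0], [197.0, 269.0]] pred axis ends [[136.0, 217.0], [202.0, 260.0]]
vee w [[ 0.5587 -0.0911  0.049 ]
 [ 0.6306 -0.1124  0.063 ]
 [ 0.5927  0.024   0.085 ]]
```

View pics/fit.png

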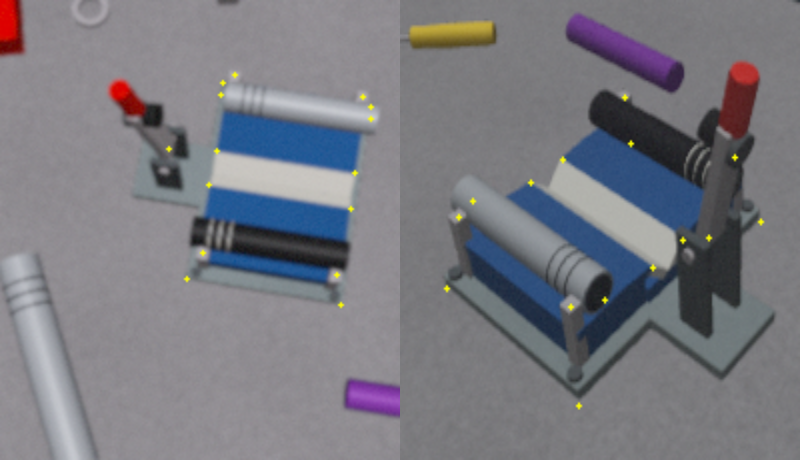

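The fit is a few pixels off in the scene view, so I'll pick sharper features from enlarged crops.

```bash
python3 - <<'E'
import cv2
a=cv2.imread('pics/top0.png')[98:228,200:350]; cv2.imwrite('pics/t5.png',cv2.resize(a,None,fx=4.6,fy=4.6,interpolation=cv2.INTER_CUBIC))
a=cv2.imread('pics/scene0.png')[150:318,115:295]; cv2.imwrite('pics/s5.png',cv2.resize(a,None,fx=3.5,fy=3.5,interpolation=cv2.INTER_CUBIC))
E
```

```text
(no output)
```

View pics/t5.png

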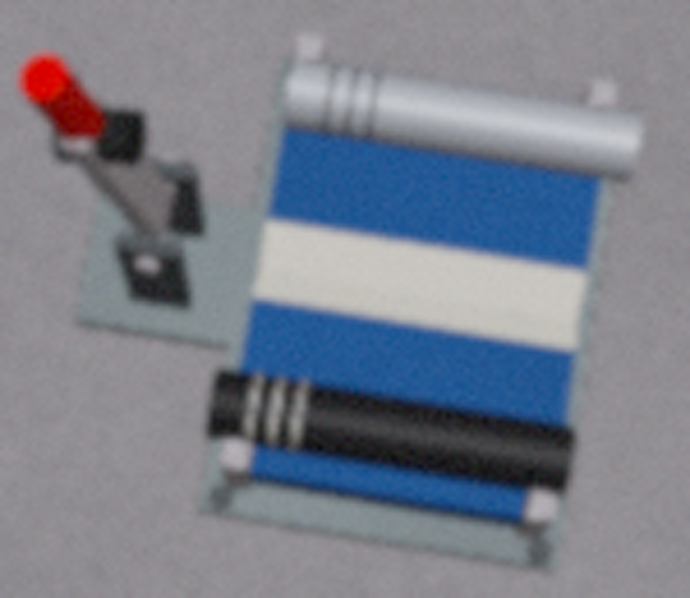

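View pics/s5.png

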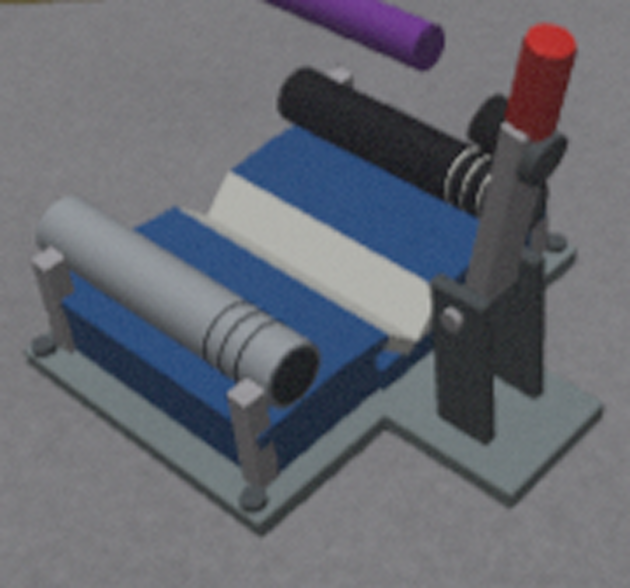

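```bash
cat >> fit.py <<'E'
O=[('top',(311,47),(.097,.068,.068)),('top',(603,93),(.097,-.068,.068)),('top',(236,455),(-.097,.068,.068)),('top',(541,505),(-.097,-.068,.068)),
('top',(268,220),(.019,.075,.045)),('top',(587,266),(.019,-.075,.045)),('top',(253,300),(-.019,.075,.045)),('top',(575,350),(-.019,-.075,.045)),
('top',(200,512),(-.115,.085,.004)),('top',(552,570),(-.115,-.085,.004)),
('scene',(49,258),(.097,-.068,.068)),('scene',(249,392),(.097,.068,.068)),('scene',(262,533),(.115,.085,0)),('scene',(28,355),(.115,-.085,0)),('scene',(576,258),(-.115,.085,0)),
('scene',(230,172),(-.019,-.075,.045)),('scene',(178,208),(.019,-.075,.045)),('scene',(388,345),(.019,.075,.045))]
def fit(P):
    def r(q):
        return np.array([proj(P[n],T(q,[X]))[0]-((200+u[0]/4.6,98+u[1]/4.6) if n=='top' else (115+u[0]/3.5,150+u[1]/3.5)) for n,u,X in O])
    s=least_squares(lambda q:r(q).ravel(),[.56,-.09,-.28],loss='soft_l1'); return s.x,r(s.x)
E
python3 - <<'E'
from fit import *
P={n:manip.read_camera(n) for n in('top','scene')}
q,r=fit(P); print(q,np.degrees(q[2])); print(r.round(1).tolist())
R={'top':(212.98,118.75),'scene':(268.66,171.51)}
f=lambda v:np.concatenate([proj(P[n],T(q,[[v[1],.12-.1225*np.cos(v[0]),.085+.1225*np.sin(v[0])]]))[0]-R[n] for n in P])
a=least_squares(f,[1.7,0]); print('clamp',a.x,a.fun)
print(T(q,[[0,0,.049],[.075,0,.063],[.13,0,.09],[0,.12,.085],[0,.12-.1225*np.cos(a.x[0]),.085+.1225*np.sin(a.x[0])]]).round(4))
print(manip.get_obs())
E
```

```text
[ 0.55697683 -0.09157854 -0.28371244] -16.255525347316535
[[-0.4, -0.1], [0.0, -0.0], [-0.1, -0.1], [0.6, 0.2], [-0.4, -0.1], [0.1, 1.2], [-0.3, -0.6], [0.3, 0.1], [-0.6, 0.1], [1.0, 0.7], [0.0, -0.1], [-0.6, -0.4], [0.2, 2.3], [-0.1, 2.8], [0.6, 1.4], [0.0, -0.4], [-0.8, -0.5], [0.3, -3.2]]
clamp [ 1.78848028e+00 -2.42462757e-04] [1.19103368 1.37192012 0.00420847 1.74452374]
[[ 0.557  -0.0916  0.049 ]
 [ 0.629  -0.1126  0.063 ]
 [ 0.6818 -0.128   0.09  ]
 [ 0.5906  0.0236  0.085 ]
 [ 0.598   0.049   0.2046]]
{'clock': 1.4, 'joints': array([-7.47149935e+01,  1.36492183e+01, -7.76147751e-01,  7.55846764e+01,
        7.00376021e-04,  9.00001809e+01]), 'qd': array([-0.02036219, -0.03433432,  0.04468209,  0.0605697 , -0.05062336,
        0.03011592]), 'joint_efforts': array([-1.04312850e-03, -5.38579845e+01,  3.46692181e+01,  2.80693544e-03,
       -1.30742942e-04,  3.48538470e-05]), 'tcp_pos': array([ 0.13838653, -0.50636233,  0.23124566]), 'tool_rot': array([-1.79989958e+02, -7.00344311e-04,  1.52848255e+01]), 'contact_force': array([-0.63135742,  0.46739405, -0.47283963]), 'ft_torque': array([0.02174963, 0.02385067, 0.02571108]), 'grasp_force': 0.0, 'opening': 0.0852153399107835}
```

{"name": "move_arm", "arguments": {"deltas": [{"tx":0.544,"ty":0.378,"jaw":0.5},{"tx":0.544,"ty":0.378,"jaw":0.5},{"tx":0.544,"ty":0.378,"jaw":0.5},{"tx":0.544,"ty":0.378,"jaw":0.5},{"tx":0.544,"ty":0.378,"jaw":0.5},{"tx":0.544,"ty":0.378,"jaw":0.5},{"tx":0.544,"ty":0.378,"jaw":0.5},{"tx":0.544,"ty":0.378,"jaw":0.5},{"tx":0.544,"ty":0.378,"jaw":0.5},{"tx":0.544,"ty":0.378,"jaw":0.5},{"tx":0.544,"ty":0.378,"jaw":0.5},{"tx":0.544,"ty":0.378,"jaw":0.5},{"tx":0.544,"ty":0.378,"jaw":0.5},{"tx":0.544,"ty":0.378,"jaw":0.5},{"tx":0.544,"ty":0.378,"jaw":0.5},{"tx":0.544,"ty":0.378,"jaw":0.5},{"tx":0.544,"ty":0.378,"jaw":0.5},{"tx":0.544,"ty":0.378,"jaw":0.5},{"tx":0.544,"ty":0.378,"jaw":0.5},{"tx":0.544,"ty":0.378,"jaw":0.5}]}}

```text
$.deltas[0]: bad value
```

```bash
python3 -c "
from h import *
o=manip.get_obs();print(o['clock'],o['joints'].round(1),o['tcp_pos'].round(4),o['tool_rot'].round(1),o['opening'],o['contact_force'].round(2))"
```

```text
1.4 [-74.7  13.6  -0.8  75.6   0.   90. ] [ 0.1384 -0.5064  0.2312] [-180.    -0.    15.3] 0.0852153399107835 [-0.63  0.47 -0.47]
```

{"name": "move_arm", "arguments": {"deltas": [{"tx":0.544,"ty":0.378,"tz":0,"ax":0,"ay":0,"az":0,"jaw":0.5},{"tx":0.544,"ty":0.378,"tz":0,"ax":0,"ay":0,"az":0,"jaw":0.5},{"tx":0.544,"ty":0.378,"tz":0,"ax":0,"ay":0,"az":0,"jaw":0.5},{"tx":0.544,"ty":0.378,"tz":0,"ax":0,"ay":0,"az":0,"jaw":0.5},{"tx":0.544,"ty":0.378,"tz":0,"ax":0,"ay":0,"az":0,"jaw":0.5},{"tx":0.544,"ty":0.378,"tz":0,"ax":0,"ay":0,"az":0,"jaw":0.5},{"tx":0.544,"ty":0.378,"tz":0,"ax":0,"ay":0,"az":0,"jaw":0.5},{"tx":0.544,"ty":0.378,"tz":0,"ax":0,"ay":0,"az":0,"jaw":0.5},{"tx":0.544,"ty":0.378,"tz":0,"ax":0,"ay":0,"az":0,"jaw":0.5},{"tx":0.544,"ty":0.378,"tz":0,"ax":0,"ay":0,"az":0,"jaw":0.5},{"tx":0.544,"ty":0.378,"tz":0,"ax":0,"ay":0,"az":0,"jaw":0.5},{"tx":0.544,"ty":0.378,"tz":0,"ax":0,"ay":0,"az":0,"jaw":0.5},{"tx":0.544,"ty":0.378,"tz":0,"ax":0,"ay":0,"az":0,"jaw":0.5},{"tx":0.544,"ty":0.378,"tz":0,"ax":0,"ay":0,"az":0,"jaw":0.5},{"tx":0.544,"ty":0.378,"tz":0,"ax":0,"ay":0,"az":0,"jaw":0.5},{"tx":0.544,"ty":0.378,"tz":0,"ax":0,"ay":0,"az":0,"jaw":0.5},{"tx":0.544,"ty":0.378,"tz":0,"ax":0,"ay":0,"az":0,"jaw":0.5},{"tx":0.544,"ty":0.378,"tz":0,"ax":0,"ay":0,"az":0,"jaw":0.5},{"tx":0.544,"ty":0.378,"tz":0,"ax":0,"ay":0,"az":0,"jaw":0.5},{"tx":0.544,"ty":0.378,"tz":0,"ax":0,"ay":0,"az":0,"jaw":0.5}]}}

```text
clock: 3.4
tcp_pos: [0.6834, -0.1274, 0.2312]
tool_rot: [-180.0, 0.0, 15.3]
contact_force: [1.2, -0.9, 1.5]
opening: 0.0428
grasp_force: 0.0
```

```bash
python3 -c "
from h import *
o=manip.get_obs();print(o['clock'],o['joints'].round(1),o['tcp_pos'].round(4),o['tool_rot'].round(1),o['opening'],o['contact_force'].round(2))"
```

```text
3.4 [-10.6  31.4  26.8  85.4   0.  154.1] [ 0.6834 -0.1274  0.2312] [-180.     0.    15.3] 0.04283278986426401 [ 1.16 -0.9   1.47]
```

{"name": "move_arm", "arguments": {"deltas": [{"tx":0,"ty":0,"tz":0,"ax":0,"ay":0,"az":0.0688,"jaw":0.5},{"tx":0,"ty":0,"tz":-0.2,"ax":0,"ay":0,"az":0.0688,"jaw":0.5},{"tx":0,"ty":0,"tz":-0.2,"ax":0,"ay":0,"az":0.0688,"jaw":0.5},{"tx":0,"ty":0,"tz":-0.2,"ax":0,"ay":0,"az":0.0688,"jaw":0.5},{"tx":0,"ty":0,"tz":-0.2,"ax":0,"ay":0,"az":0.0688,"jaw":0.5},{"tx":0,"ty":0,"tz":-0.2,"ax":0,"ay":0,"az":0.0688,"jaw":0.5},{"tx":0,"ty":0,"tz":-0.2,"ax":0,"ay":0,"az":0.0688,"jaw":0.5},{"tx":0,"ty":0,"tz":-0.2,"ax":0,"ay":0,"az":0.0688,"jaw":0.5},{"tx":0,"ty":0,"tz":-0.2,"ax":0,"ay":0,"az":0.0688,"jaw":0.5},{"tx":0,"ty":0,"tz":-0.2,"ax":0,"ay":0,"az":0.0688,"jaw":0.5},{"tx":0,"ty":0,"tz":-0.2,"ax":0,"ay":0,"az":0.0688,"jaw":0.5},{"tx":0,"ty":0,"tz":-0.2,"ax":0,"ay":0,"az":0.0688,"jaw":0.5},{"tx":0,"ty":0,"tz":-0.2,"ax":0,"ay":0,"az":0.0688,"jaw":0.5},{"tx":0,"ty":0,"tz":-0.2,"ax":0,"ay":0,"az":0.0688,"jaw":0.5},{"tx":0,"ty":0,"tz":-0.2,"ax":0,"ay":0,"az":0.0688,"jaw":0.5},{"tx":0,"ty":0,"tz":-0.2,"ax":0,"ay":0,"az":0.0688,"jaw":0.5},{"tx":0,"ty":0,"tz":-0.2,"ax":0,"ay":0,"az":0.0688,"jaw":0.5},{"tx":0,"ty":0,"tz":-0.2,"ax":0,"ay":0,"az":0.0688,"jaw":0.5},{"tx":0,"ty":0,"tz":-0.15,"ax":0,"ay":0,"az":0,"jaw":0.5}]}}

```text
clock: 5.3
tcp_pos: [0.6822, -0.1283, 0.0529]
tool_rot: [-180.0, -0.0, 164.0]
contact_force: [-0.0, 0.3, -0.3]
opening: 0.0428
grasp_force: 0.0
```

{"name": "move_arm", "arguments": {"deltas": [{"tx":-0.0768,"ty":0.0224,"tz":0,"ax":0,"ay":0,"az":0,"jaw":0.5},{"tx":-0.0768,"ty":0.0224,"tz":0,"ax":0,"ay":0,"az":0,"jaw":0.5},{"tx":-0.0768,"ty":0.0224,"tz":0,"ax":0,"ay":0,"az":0,"jaw":0.5},{"tx":-0.0768,"ty":0.0224,"tz":0,"ax":0,"ay":0,"az":0,"jaw":0.5},{"tx":-0.0768,"ty":0.0224,"tz":0,"ax":0,"ay":0,"az":0,"jaw":0.5},{"tx":-0.0768,"ty":0.0224,"tz":0,"ax":0,"ay":0,"az":0,"jaw":0.5},{"tx":-0.0576,"ty":0.0168,"tz":0,"ax":0,"ay":0,"az":0,"jaw":0.5},{"tx":-0.0576,"ty":0.0168,"tz":0,"ax":0,"ay":0,"az":0,"jaw":0.5},{"tx":-0.0576,"ty":0.0168,"tz":0,"ax":0,"ay":0,"az":0,"jaw":0.5},{"tx":-0.0576,"ty":0.0168,"tz":0,"ax":0,"ay":0,"az":0,"jaw":0.5},{"tx":-0.0576,"ty":0.0168,"tz":0,"ax":0,"ay":0,"az":0,"jaw":0.5},{"tx":-0.0576,"ty":0.0168,"tz":0,"ax":0,"ay":0,"az":0,"jaw":0.5}]}}

```text
clock: 6.5
tcp_pos: [0.6419, -0.1166, 0.0538]
tool_rot: [-180.0, 0.0, 163.9]
contact_force: [0.5, -0.2, 0.7]
opening: 0.0427
grasp_force: 0.2
```

```bash
python3 -c "
from h import *
p=snap('scene','s2.png');q=snap('top','t2.png')
cv2.imwrite('pics/c2.png',np.hstack([cv2.resize(p['frame'][110:310,100:300],(400,400)),cv2.resize(q['frame'][60:260,180:380],(400,400))])[:,:,::-1])"
```

```text
(no output)
```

View pics/c2.png

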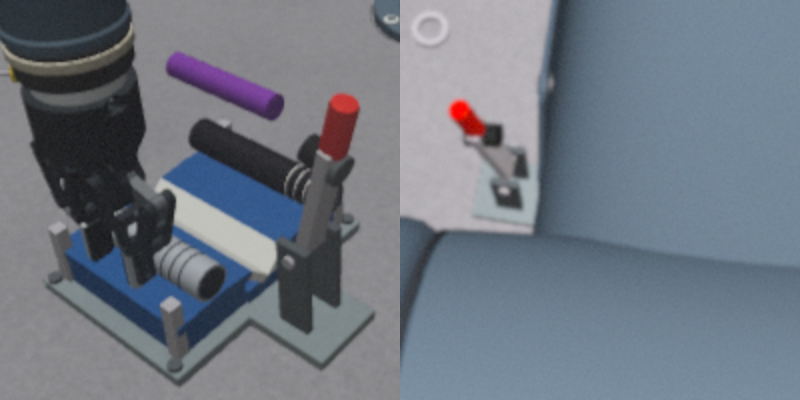

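The tube is rolling ahead of both fingers (tube end at about (205,283) in the left crop). I'll push it over the crest.

{"name": "move_arm", "arguments": {"deltas": [{"tx":-0.0576,"ty":0.0168,"tz":0,"ax":0,"ay":0,"az":0,"jaw":0.5},{"tx":-0.0576,"ty":0.0168,"tz":0,"ax":0,"ay":0,"az":0,"jaw":0.5},{"tx":-0.0576,"ty":0.0168,"tz":0,"ax":0,"ay":0,"az":0,"jaw":0.5},{"tx":-0.0576,"ty":0.0168,"tz":0,"ax":0,"ay":0,"az":0,"jaw":0.5},{"tx":-0.0576,"ty":0.0168,"tz":0,"ax":0,"ay":0,"az":0,"jaw":0.5},{"tx":-0.0576,"ty":0.0168,"tz":0,"ax":0,"ay":0,"az":0,"jaw":0.5},{"tx":0,"ty":0,"tz":0,"ax":0,"ay":0,"az":0,"jaw":0.5},{"tx":0,"ty":0,"tz":0,"ax":0,"ay":0,"az":0,"jaw":0.5},{"tx":0,"ty":0,"tz":0,"ax":0,"ay":0,"az":0,"jaw":0.5},{"tx":0,"ty":0,"tz":0,"ax":0,"ay":0,"az":0,"jaw":0.5},{"tx":0,"ty":0,"tz":0,"ax":0,"ay":0,"az":0,"jaw":0.5},{"tx":0,"ty":0,"tz":0,"ax":0,"ay":0,"az":0,"jaw":0.5}]}}

```text
clock: 7.8
tcp_pos: [0.6249, -0.1116, 0.0537]
tool_rot: [-180.0, 0.0, 163.9]
contact_force: [-0.7, 0.1, -0.0]
opening: 0.0425
grasp_force: 0.0
```

```bash
python3 - <<'E'
from fit import *
p=snap('scene','s3.png'); q=(.557,-.0916,-.2837)
f=p['frame'].copy()
for u in proj(p,T(q,[[0,-.08,.049],[0,.08,.049],[0,.12,.085]])): cv2.circle(f,tuple(int(round(k)) for k in u),1,(255,255,0),-1)
cv2.imwrite('pics/c3.png',cv2.resize(f[110:310,100:300],(600,600))[:,:,::-1])
E
```

```text
(no output)
```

View pics/c3.png

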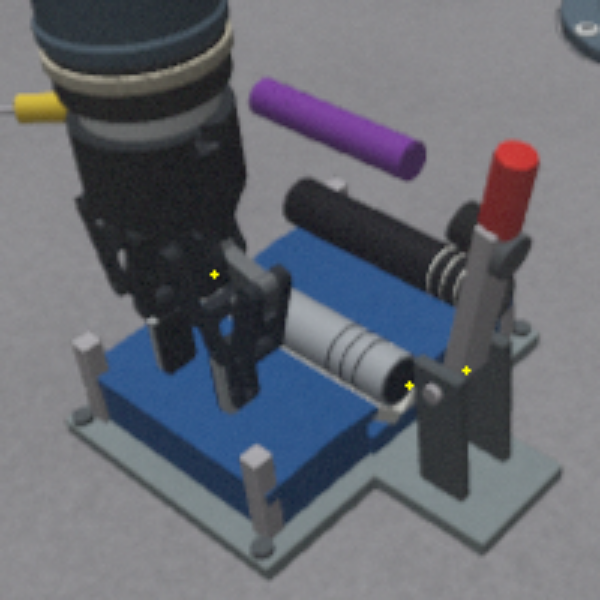

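The tube is seated: its end face is at about (405,378) in the crop, by the predicted point (409,385), and the fingers are clear. I'll lift off, then go over and behind the handle on its +y side.

{"name": "move_arm", "arguments": {"deltas": [{"tx":0.096,"ty":-0.028,"tz":0,"ax":0,"ay":0,"az":0,"jaw":0.5},{"tx":0,"ty":0,"tz":0.5,"ax":0,"ay":0,"az":0,"jaw":0.5},{"tx":0,"ty":0,"tz":0.58,"ax":0,"ay":0,"az":0,"jaw":0.5},{"tx":0,"ty":0,"tz":0.58,"ax":0,"ay":0,"az":0,"jaw":0},{"tx":0,"ty":0,"tz":0.58,"ax":0,"ay":0,"az":0,"jaw":0},{"tx":0,"ty":0,"tz":0.58,"ax":0,"ay":0,"az":0,"jaw":0},{"tx":0,"ty":0,"tz":0.58,"ax":0,"ay":0,"az":0,"jaw":0},{"tx":0,"ty":0,"tz":0.58,"ax":0,"ay":0,"az":0,"jaw":0},{"tx":0,"ty":0,"tz":0.58,"ax":0,"ay":0,"az":0,"jaw":0},{"tx":-0.031,"ty":0.437,"tz":0,"ax":0,"ay":0,"az":0,"jaw":0},{"tx":-0.031,"ty":0.437,"tz":0,"ax":0,"ay":0,"az":0,"jaw":0},{"tx":-0.031,"ty":0.437,"tz":0,"ax":0,"ay":0,"az":0,"jaw":0},{"tx":-0.031,"ty":0.437,"tz":0,"ax":0,"ay":0,"az":0,"jaw":0},{"tx":-0.031,"ty":0.437,"tz":0,"ax":0,"ay":0,"az":0,"jaw":0},{"tx":-0.031,"ty":0.437,"tz":0,"ax":0,"ay":0,"az":0,"jaw":0},{"tx":-0.031,"ty":0.437,"tz":0,"ax":0,"ay":0,"az":0,"jaw":0},{"tx":-0.031,"ty":0.437,"tz":0,"ax":0,"ay":0,"az":0,"jaw":0},{"tx":-0.031,"ty":0.437,"tz":0,"ax":0,"ay":0,"az":0,"jaw":0},{"tx":-0.031,"ty":0.437,"tz":0,"ax":0,"ay":0,"az":0,"jaw":0}]}}

```text
clock: 9.75
tcp_pos: [0.6143, 0.1064, 0.2819]
tool_rot: [180.0, 0.0, 163.9]
contact_force: [0.1, 0.2, -0.0]
opening: -0.0002
grasp_force: 0.0
```

```bash
python3 - <<'E'
from fit import *
p=snap('scene','s4.png'); q=snap('top','t4.png')
cv2.imwrite('pics/c4.png',np.hstack([cv2.resize(p['frame'][80:300,100:320],(400,400)),cv2.resize(q['frame'][60:260,150:350],(400,400))])[:,:,::-1])
E
```

```text
(no output)
```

View pics/c4.png

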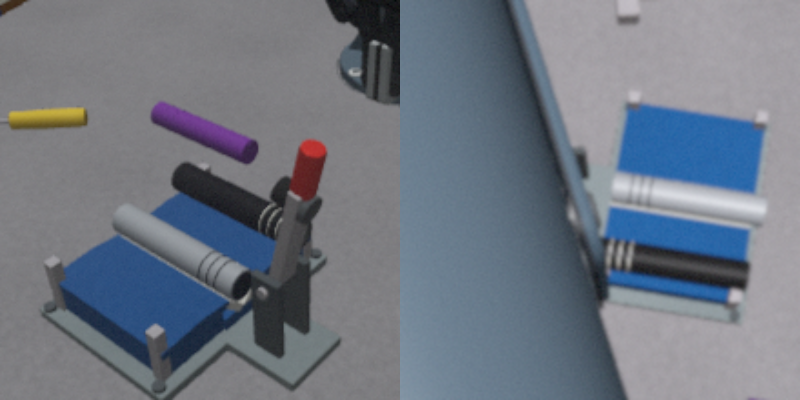

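The silver tube is centred in the vee, the black tube is still parked, and the fingers are behind the handle. Next I descend and push towards -y.

{"name": "move_arm", "arguments": {"deltas": [{"tx":0,"ty":0,"tz":-0.41,"ax":0,"ay":0,"az":0,"jaw":0},{"tx":0,"ty":0,"tz":-0.41,"ax":0,"ay":0,"az":0,"jaw":0},{"tx":0,"ty":0,"tz":-0.41,"ax":0,"ay":0,"az":0,"jaw":0},{"tx":0,"ty":0,"tz":-0.41,"ax":0,"ay":0,"az":0,"jaw":0},{"tx":-0.056,"ty":-0.192,"tz":0,"ax":0,"ay":0,"az":0,"jaw":0},{"tx":-0.056,"ty":-0.192,"tz":0,"ax":0,"ay":0,"az":0,"jaw":0},{"tx":-0.0224,"ty":-0.0768,"tz":0,"ax":0,"ay":0,"az":0,"jaw":0},{"tx":-0.0224,"ty":-0.0768,"tz":0,"ax":0,"ay":0,"az":0,"jaw":0},{"tx":-0.0224,"ty":-0.0768,"tz":0,"ax":0,"ay":0,"az":0,"jaw":0},{"tx":-0.0224,"ty":-0.0768,"tz":0,"ax":0,"ay":0,"az":0,"jaw":0},{"tx":-0.0224,"ty":-0.0768,"tz":0,"ax":0,"ay":0,"az":0,"jaw":0},{"tx":-0.0224,"ty":-0.0768,"tz":0,"ax":0,"ay":0,"az":0,"jaw":0},{"tx":-0.0224,"ty":-0.0768,"tz":0,"ax":0,"ay":0,"az":0,"jaw":0},{"tx":-0.0224,"ty":-0.0768,"tz":0,"ax":0,"ay":0,"az":0,"jaw":0},{"tx":-0.0224,"ty":-0.0768,"tz":0,"ax":0,"ay":0,"az":0,"jaw":0},{"tx":-0.0224,"ty":-0.0768,"tz":0,"ax":0,"ay":0,"az":0,"jaw":0},{"tx":-0.0224,"ty":-0.0768,"tz":0,"ax":0,"ay":0,"az":0,"jaw":0}]}}

```text
clock: 11.55
tcp_pos: [0.596, 0.0437, 0.1997]
tool_rot: [-180.0, -0.0, 163.9]
contact_force: [0.8, 1.3, 1.0]
opening: -0.0
grasp_force: 0.7
```

```bash
python3 - <<'E'
from fit import *
p=manip.read_camera('scene'); h=cv2.cvtColor(p['frame'],cv2.COLOR_RGB2HSV).astype(int)
red=((h[...,0]<6)|(h[...,0]>174))&(h[...,1]>150)&(h[...,2]>80); red[:,:150]=0;red[:,350:]=0
u=np.argwhere(red); c=u.mean(0)[::-1]; print(len(u),c)
q=(.557,-.0916,-.2837)
for a in np.arange(.9,1.9,.1): print(round(a,1),proj(p,T(q,[[0,.12-.1225*np.cos(a),.085+.1225*np.sin(a)]]))[0].round(1))
E
```

```text
301 [249.1627907  163.36877076]
0.9 [213.3 162.6]
1.0 [217.8 160.7]
1.1 [222.9 159.6]
1.2 [228.5 159.1]
1.3 [234.6 159.5]
1.4 [241.  160.7]
1.5 [247.8 162.7]
1.6 [254.9 165.6]
1.7 [262.1 169.4]
1.8 [269.4 173.9]
```

{"name": "move_arm", "arguments": {"deltas": [{"tx":-0.0224,"ty":-0.0768,"tz":0,"ax":0,"ay":0,"az":0,"jaw":0},{"tx":-0.0224,"ty":-0.0768,"tz":0,"ax":0,"ay":0,"az":0,"jaw":0},{"tx":-0.0224,"ty":-0.0768,"tz":0,"ax":0,"ay":0,"az":0,"jaw":0},{"tx":-0.0224,"ty":-0.0768,"tz":0,"ax":0,"ay":0,"az":0,"jaw":0},{"tx":-0.0224,"ty":-0.0768,"tz":0,"ax":0,"ay":0,"az":0,"jaw":0},{"tx":-0.0224,"ty":-0.0768,"tz":0,"ax":0,"ay":0,"az":0,"jaw":0},{"tx":-0.0224,"ty":-0.0768,"tz":0,"ax":0,"ay":0,"az":0,"jaw":0},{"tx":-0.0224,"ty":-0.0768,"tz":0,"ax":0,"ay":0,"az":0,"jaw":0},{"tx":-0.0224,"ty":-0.0768,"tz":0,"ax":0,"ay":0,"az":0,"jaw":0},{"tx":-0.0224,"ty":-0.0768,"tz":0,"ax":0,"ay":0,"az":0,"jaw":0},{"tx":-0.0224,"ty":-0.0768,"tz":0,"ax":0,"ay":0,"az":0,"jaw":0},{"tx":-0.0224,"ty":-0.0768,"tz":0,"ax":0,"ay":0,"az":0,"jaw":0},{"tx":-0.0224,"ty":-0.0768,"tz":0,"ax":0,"ay":0,"az":0,"jaw":0},{"tx":-0.0224,"ty":-0.0768,"tz":0,"ax":0,"ay":0,"az":0,"jaw":0},{"tx":-0.0224,"ty":-0.0768,"tz":0,"ax":0,"ay":0,"az":0,"jaw":0}]}}

```text
clock: 13.1
tcp_pos: [0.5793, -0.0139, 0.1998]
tool_rot: [-180.0, 0.0, 163.9]
contact_force: [0.1, 0.3, 0.4]
opening: -0.0002
grasp_force: 0.0
```

{"name": "move_arm", "arguments": {"deltas": [{"tx":0.056,"ty":0.192,"tz":0,"ax":0,"ay":0,"az":0,"jaw":0},{"tx":0.112,"ty":0.384,"tz":0.2,"ax":0,"ay":0,"az":0,"jaw":0},{"tx":0.112,"ty":0.384,"tz":0.4,"ax":0,"ay":0,"az":0,"jaw":0},{"tx":0.112,"ty":0.384,"tz":0.4,"ax":0,"ay":0,"az":0,"jaw":0},{"tx":0.112,"ty":0.384,"tz":0.4,"ax":0,"ay":0,"az":0,"jaw":0},{"tx":0,"ty":0.384,"tz":0,"ax":0,"ay":0,"az":0,"jaw":0},{"tx":0,"ty":0.384,"tz":0,"ax":0,"ay":0,"az":0,"jaw":0},{"tx":0,"ty":0,"tz":0,"ax":0,"ay":0,"az":0,"jaw":0},{"tx":0,"ty":0,"tz":0,"ax":0,"ay":0,"az":0,"jaw":0},{"tx":0,"ty":0,"tz":0,"ax":0,"ay":0,"az":0,"jaw":0},{"tx":0,"ty":0,"tz":0,"ax":0,"ay":0,"az":0,"jaw":0},{"tx":0,"ty":0,"tz":0,"ax":0,"ay":0,"az":0,"jaw":0},{"tx":0,"ty":0,"tz":0,"ax":0,"ay":0,"az":0,"jaw":0},{"tx":0,"ty":0,"tz":0,"ax":0,"ay":0,"az":0,"jaw":0},{"tx":0,"ty":0,"tz":0,"ax":0,"ay":0,"az":0,"jaw":0},{"tx":0,"ty":0,"tz":0,"ax":0,"ay":0,"az":0,"jaw":0},{"tx":0,"ty":0,"tz":0,"ax":0,"ay":0,"az":0,"jaw":0},{"tx":0,"ty":0,"tz":0,"ax":0,"ay":0,"az":0,"jaw":0},{"tx":0,"ty":0,"tz":0,"ax":0,"ay":0,"az":0,"jaw":0},{"tx":0,"ty":0,"tz":0,"ax":0,"ay":0,"az":0,"jaw":0}]}}

```text
clock: 15.1
tcp_pos: [0.6046, 0.1113, 0.2697]
tool_rot: [-180.0, -0.0, 163.9]
contact_force: [0.1, -0.8, -0.1]
opening: 0.0001
grasp_force: 0.0
```

{"name": "move_arm", "arguments": {"deltas": [{"tx":0,"ty":0,"tz":0,"ax":0,"ay":0,"az":0,"jaw":0},{"tx":0,"ty":0,"tz":0,"ax":0,"ay":0,"az":0,"jaw":0},{"tx":0,"ty":0,"tz":0,"ax":0,"ay":0,"az":0,"jaw":0},{"tx":0,"ty":0,"tz":0,"ax":0,"ay":0,"az":0,"jaw":0},{"tx":0,"ty":0,"tz":0,"ax":0,"ay":0,"az":0,"jaw":0},{"tx":0,"ty":0,"tz":0,"ax":0,"ay":0,"az":0,"jaw":0},{"tx":0,"ty":0,"tz":0,"ax":0,"ay":0,"az":0,"jaw":0},{"tx":0,"ty":0,"tz":0,"ax":0,"ay":0,"az":0,"jaw":0},{"tx":0,"ty":0,"tz":0,"ax":0,"ay":0,"az":0,"jaw":0},{"tx":0,"ty":0,"tz":0,"ax":0,"ay":0,"az":0,"jaw":0},{"tx":0,"ty":0,"tz":0,"ax":0,"ay":0,"az":0,"jaw":0},{"tx":0,"ty":0,"tz":0,"ax":0,"ay":0,"az":0,"jaw":0},{"tx":0,"ty":0,"tz":0,"ax":0,"ay":0,"az":0,"jaw":0},{"tx":0,"ty":0,"tz":0,"ax":0,"ay":0,"az":0,"jaw":0},{"tx":0,"ty":0,"tz":0,"ax":0,"ay":0,"az":0,"jaw":0}]}}

```text
clock: 16.6
tcp_pos: [0.6046, 0.1113, 0.2698]
tool_rot: [-180.0, -0.0, 163.9]
contact_force: [0.0, 0.3, -0.6]
opening: -0.0002
grasp_force: 0.0
```

```bash
python3 - <<'E'
from fit import *
p=snap('scene','s5b.png'); q=snap('top','t5b.png')
cv2.imwrite('pics/c5.png',np.hstack([cv2.resize(p['frame'][80:300,100:320],(400,400)),cv2.resize(q['frame'][60:260,150:350],(400,400))])[:,:,::-1])
E
```

```text
(no output)
```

View pics/c5.png

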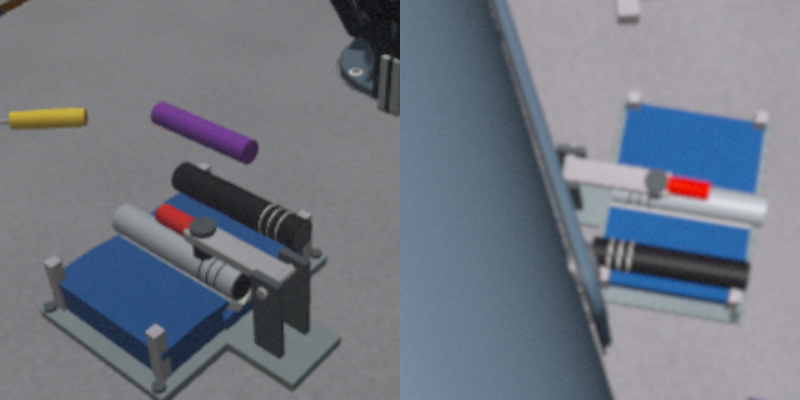

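The clamp lies level with its pad on the silver tube (handle at (175,218) in the left crop). The black tube is still parked, and the robot is clear of everything.

```bash
python3 -c "
from cell import manip
print(manip.job_done())"
```

```text
the job is handed in; nothing more can be done
None
```

The silver tube was rolled into the vee and settled there, then the clamp was tipped down onto it; the black tube was left parked, and the job was handed in at about 17 s with the robot touching nothing.

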